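File the blue glaze sample in the sample rail

TASK

Take the blue-glazed sample tile out of the white plaster drying stand and slide it down into the one empty slot of the wooden sample rail, so that it stands upright in the slot, fully home. Lower it in rather than letting it fall, let go of it, and leave the green and yellow tiles standing where they are.

Things in the scene. Friction and masses are not known exactly. Their poses are not given: they have to be found in the camera images.
- blue_tile_center (a point): Centre of the blue-glazed tile: a loose flat slab 8 mm thick (its x), 60 wide (y), 120 tall (z, up), about 125 g, lower 35 mm bare cream clay. It stands upright in one of three end-to-end slots (pitch 92) of a fixed white plaster stand: foot 10 mm, centre 70, top 130 above the table. The stand is 59 across and 36 high; above it the tile is free to grip across its thickness.
- slot_floor (a point): Middle of the empty slot's floor (black strip) in the fixed wooden rail, 10 mm above the table. x across the slot, y along slot and rail, z up. Slot 11 mm wide, 68 long, walls upright to 24 above the floor, then flaring at 45 degrees to a mouth 35 x 92 at 36 above it. The rail's other two slots (pitch 92) hold fixed white and red tiles. Home: tile centre 60 above this point, either face forward.
- green_tile_center (a point): Centre of an identical loose tile, but glazed green, in another slot of the plaster stand; to be left there. Same axes and heights as the blue tile.
- yellow_tile_center (a point): Centre of an identical loose tile, but glazed yellow, in another slot of the plaster stand; to be left there. Same axes and heights as the blue tile.

How it is judged:
At the end, for the whole second after the job is handed in: The blue tile stands at rest in the empty slot: its centre within 12 mm of the slot's middle along and across the slot and less than 66 mm above the slot's floor (60 mm is fully home), within 11 degrees of upright and of the slot's direction, and released (x of blue_tile_center in the frame of slot_floor between -0.012 and 0.012 m and y of blue_tile_center in the frame of slot_floor between -0.012 and 0.012 m and z of blue_tile_center in the frame of slot_floor between 0.05 and 0.066 m and angle between blue_tile_center's own z axis and vertical below 0.2 rad and angle between the y axis of blue_tile_center and the y axis of slot_floor, either way round below 0.2 rad and linear speed of blue_tile below 0.02 m/s); the robot touches nothing.
It fails at once if the green tile is moved more than 20 mm (distance of green_tile_center from where it was at the start of the episode above 0.02 m).
It fails at once if the yellow tile is moved more than 20 mm (distance of yellow_tile_center from where it was at the start of the episode above 0.02 m).
It fails at once if the blue tile is dropped: it falls faster than 0.6 m/s with no finger touching it (a free fall of about 18 mm) (linear speed of blue_tile above 0.6 m/s and contact force between the fingers and blue_tile below 0.05 N).
It also fails if it takes over 37 s, if anything falls off the work surface, if the arm or the gripper's body presses on something with over 40 N, if the wrist force passes 120 N, or if a joint passes its speed limit or range.

ROBOT

A 6-joint arm with a two-finger parallel gripper is mounted at the origin on the work surface. World frame = base frame: x ahead of the robot, y to its left, z up, the work surface at z = 0. Lengths are in m, angles in rad, forces in N, time in s.
With the tool pointing down it reaches from about 0.3 to 0.85 m from the base axis. Payload 5.4 kg.
Tool frame: the origin (TCP) lies at the very end of the fingers, on their centre line; the grasp point (between the pads) lies 19 mm behind it; z points along the fingers, y is the direction in which the jaws open and shut (so a half turn about z gives the same grasp; the last joint's range is limited). The gripper opens to 85 mm and grips with 20 to 120 N. Pads are 22 mm wide; open, the fingers measure 114 mm over their backs; the gripper's body (76 mm by 85 mm) begins 54 mm behind the grasp point. The pads swing forward as they close: fully open they stand 13 mm farther back than shut.
Start: joints at [-1.505, 0.158, 1.597, -0, 1.386, -0.21], TCP at [0.157, -0.553, 0.197] pointing down, gripper open.
Joint ranges: [-2.91, 2.91], [-0.94, 2.29], [0.18, 2.7], [-1.29, 4.43], [0.17, 2.64], [-3, 3]. Speed limits (rad/s): [2.57, 2.57, 3.14, 3.14, 3.14, 3.14].

INTERFACE

Orientations are given as a rotation vector (axis times angle).
In Python, from plant import get_state, read_camera, camera_info, job_done, spot_in, regions_of, landmark_of gives the robot as it stands. The module is installed in compiled form; this text tells all that it offers.
- The arm moves only by the shell command python3 -m handwheel 'ROWS' [OPENING] [FORCE]. ROWS is JSON, a list of rows, each a list of 6 numbers: the shift along the tool's x, y, z in m, then the turn, a rotation vector about the tool's x, y, z in rad. In form: [[tx, ty, tz, rx, ry, rz], ...]. A call has 1 to 12 rows; each row is the pose to reach, as a shift and turn from the pose commanded when the call began, along the tool's axes at that moment; what a row does not reach only later rows make up. A row lasts 1/12 s, in which the tool goes at most 41.7 mm and 7.16 degrees, less where a joint would pass 70% of its speed; a pose out of reach is approached as far as the arm can. A call with a gripper value outside its range is refused whole. OPENING is the finger opening in m, from 0 to 0.0854, set as the call begins (- or left out, the last holds). The fingers move at their own pace and stop on an object; FORCE is the grip in N (left out, the last holds). Time passes only in rows, so rows that repeat a pose let the fingers close. It gives the time, the measured TCP pose, the force and the opening at its end, in the units of the state.
- get_state(): the state, without advancing time (a new reading comes with each control period).
- read_camera(name): name is "scene" or "top" or "wrist"; returns (picture, depth): 400x640x3 uint8, red, green, blue; 400x640 float32, m along the optical axis (not along the pixel's ray), 0 where there is no reading.
- camera_info(name): a dict with "K" (3x3 intrinsics, pixels), "view" (4x4, takes a point from world to camera coordinates); the wrist camera has in their place "mount" (4x4, takes a point from camera to tool coordinates, whose origin is the TCP and whose axes are the flange's). Camera axes: x right, y down, z forward; pixel columns grow to the right and rows downward; lengths in m; the calibration is good to about 2 mm. A picture is of the moment at which its call begins: read the wrist's pose just before it. camera_info takes no time and is no camera call.
- job_done(): hands the job in, once; it reports no verdict.
Trained networks look in the newest picture that a camera, given by its name, has taken for a name from the list of things; names that differ only in an ending like _2 or _b are one class to them, and where a whole thing is asked for, a point or a joint stands for the part that bears it (a point fixed in the world has none). Each returns a list of dicts, best first, with "conf" (0 to 1); they miss things now and then, are a little off and sometimes report something else, mostly with a low value. They report only what shows in the picture. A call takes as long as a camera call.
- spot_in(thing, camera): "location" ([x, y, z] in m, in world coordinates, good to about 4 mm: the middle of the surface that is visible of it).
- regions_of(thing, camera): "pixels" (400x640 bool, what is visible of it).
- landmark_of(thing, camera): "location" ([x, y, z] in m, in world coordinates, good to about 4 mm: a listed point, or the origin of a listed thing).
The state is a dict: "clock": time; "joints": joint angles; "qvel": joint speeds; "joint_torque": joint torques, N m; "ee_pos": TCP position; "orientation": TCP orientation; "wrist_force": force on the tool from outside, world axes, zero at the start; "moment": the same for the moment, N m; "gripper_width": finger opening in m.
Only numpy, scipy, OpenCV 4.12 (cv2) and the standard library are available. Lean on these libraries where they do the work, as an engineer would, in place of code of your own. Each camera call takes 0.05 s, during which the arm holds its last target. There are 200 camera calls.

## Working session

There is one attempt and no reset: what is moved stays moved. The work goes in short steps, Python scripts to look and compute and a shell command to move; the robot and the scene stay as the last step left them, time stands still between calls to the robot, and variables do not carry over. Pictures are saved under pics/ and viewed, about 8 in all and at most 12, crops included, and the job is handed in when it is done.

```bash
mkdir -p pics
python3 - <<'E'
from plant import *
import cv2,numpy as np
s=get_state();print(s['clock'],s['ee_pos'],s['orientation'],s['gripper_width'])
ims=[]
for c in("scene","top"):
    p,d=read_camera(c);ims.append(p)
    for t in("blue_tile_center","slot_floor","green_tile_center","yellow_tile_center"):
        print(c,t,[(np.round(r['location'],3),round(r['conf'],2)) for r in landmark_of(t,c)[:2]])
im=np.vstack(ims);cv2.imwrite('pics/a.png',cv2.resize(im,(480,600))[:,:,::-1])
cv2.imwrite('pics/top.png',ims[1][:,:,::-1])
E
```

```text
0.0 [ 0.15649336 -0.55259964  0.19590159] [-3.10987693e+00 -4.31549947e-01 -1.73467943e-04] 0.08524587369591709
scene blue_tile_center [(array([0.544, 0.192, 0.07 ]), 0.84)]
scene slot_floor []
scene green_tile_center [(array([0.545, 0.101, 0.069]), 0.7)]
scene yellow_tile_center [(array([0.536, 0.284, 0.074]), 0.62)]
top blue_tile_center [(array([0.541, 0.191, 0.067]), 0.67)]
top slot_floor [(array([ 0.471, -0.112,  0.008]), 0.54)]
top green_tile_center [(array([0.54, 0.1 , 0.07]), 0.61)]
top yellow_tile_center []
```

View pics/a.png

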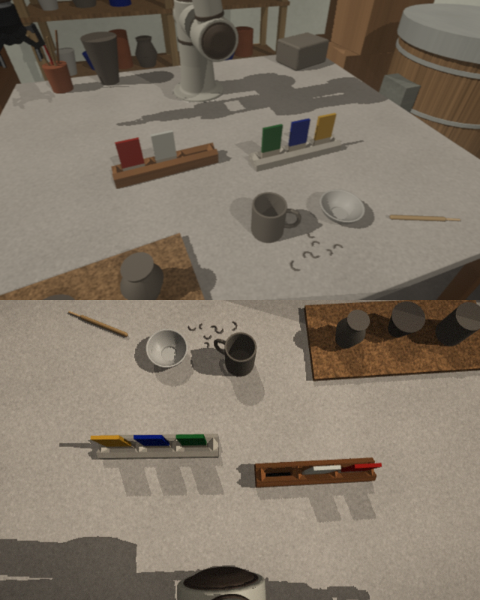

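View pics/top.png

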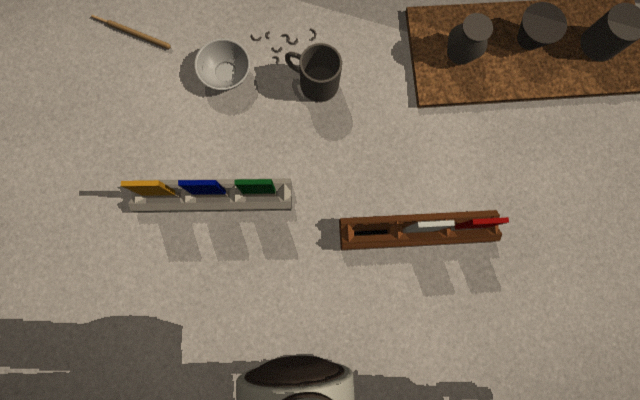

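The top view shows the stand at about (210,195), with blue at (202,187), yellow to its left and green to its right. The rail is at (420,230), and its empty slot is the left one, at (372,232). Next I'll measure directions and centres from depth.

```bash
cat > h.py <<'E'
from plant import *
import cv2,numpy as np
from scipy.spatial.transform import Rotation as R
def cloud(c):
    s=get_state();p,d=read_camera(c);i=camera_info(c);K=i['K']
    v,u=np.indices(d.shape);q=np.stack([(u-K[0][2])*d/K[0][0],(v-K[1][2])*d/K[1][1],d],-1)
    if 'view' in i: T=np.linalg.inv(np.array(i['view']))
    else:
        T=np.eye(4);T[:3,:3]=R.from_rotvec(s['orientation']).as_matrix();T[:3,3]=s['ee_pos'];T=T@np.array(i['mount'])
    w=q@T[:3,:3].T+T[:3,3];w[d==0]=np.nan
    return p,w
def rect(pts):
    (c,wh,a)=cv2.minAreaRect((pts[:,:2]*1000).astype(np.float32))
    b=cv2.boxPoints((c,wh,a));e=max([b[1]-b[0],b[2]-b[1]],key=np.linalg.norm)
    if e[1]<0:e=-e
    return np.round(c,1),np.round(sorted(wh),1),'long axis yaw from +y deg',round(np.degrees(np.arctan2(-e[0],e[1])),2)
def toolshift(t):  # world target TCP, yaw phi of tool x, tool down
    s=get_state();M=R.from_rotvec(s['orientation']).as_matrix()
    return np.round(M.T@(np.array(t)-s['ee_pos']),4),'phi',np.degrees(np.arctan2(M[1,0],M[0,0])),'z',M[:,2].round(4)
E
python3 - <<'E'
from h import *
p,w=cloud('top')
x,y,z=w[...,0],w[...,1],w[...,2]
st=(z>.028)&(z<.042)&(x>.45)&(x<.65)&(y>.04)&(y<.35);print('stand',rect(w[st]))
ra=(z>.038)&(z<.052)&(x>.38)&(x<.56)&(y<-.04)&(y>-.4);print('rail',rect(w[ra]))
for n in('blue','green','yellow'):
    r=regions_of(n+'_tile_center','top')
    if r:
        m=r[0]['pixels'];q=w[m&(z>.118)];print(n,r[0]['conf'],len(q),np.nanmax(z[m]),rect(q) if len(q)>4 else '')
print(toolshift([.54,.19,.26]))
E
```

```text
stand (array([539.7, 191.6]), array([ 50.6, 300. ]), 'long axis yaw from +y deg', np.float32(2.01))
rail (array([ 479.3, -204.5]), array([ 53.4, 299.5]), 'long axis yaw from +y deg', np.float32(4.37))
blue 0.83 253 0.1309808402673499 (array([539.8, 191. ]), array([ 9.3, 60.8]), 'long axis yaw from +y deg', np.float32(1.91))
green 0.71 243 0.13094073588081712 (array([543.4,  99.7]), array([ 9.5, 61. ]), 'long axis yaw from +y deg', np.float32(1.82))
yellow 0.67 245 0.13204019924233434 (array([536.3, 283.3]), array([ 8.7, 61.7]), 'long axis yaw from +y deg', np.float32(1.68))
(array([ 0.5714, -0.6107, -0.0631]), 'phi', np.float64(15.804772253658133), 'z', array([-0., -0., -1.]))
```

Blue tile is at (0.540, 0.191) with yaw 1.9°, and the slot is at about (0.472, -0.113) with yaw 4.4°. Moving to above the tile.

```bash
python3 -m handwheel '[[0.286,-0.305,-0.05,0,0,-1.328],[0.286,-0.305,-0.05,0,0,-1.328],[0.286,-0.305,-0.05,0,0,-1.328],[0.286,-0.305,-0.05,0,0,-1.328],[0.286,-0.305,-0.05,0,0,-1.328],[0.286,-0.305,-0.05,0,0,-1.328],[0.286,-0.305,-0.05,0,0,-1.328],[0.286,-0.305,-0.05,0,0,-1.328],[0.286,-0.305,-0.05,0,0,-1.328],[0.286,-0.305,-0.05,0,0,-1.328],[0.286,-0.305,-0.05,0,0,-1.328],[0.286,-0.305,-0.05,0,0,-1.328]]' 0.05 30
python3 -c "
from h import *
print(toolshift([.54,.19,.24]))"
```

```text
clock: 1.7
ee_pos: [0.3498, -0.18, 0.2476]
orientation: [2.175, 2.264, 0.0]
wrist_force: [-1.1, -0.2, -0.9]
gripper_width: 0.0497
(array([0.3621, 0.2049, 0.0075]), 'phi', np.float64(92.29602251113543), 'z', array([ 0.0013, -0.0011, -1.    ]))
```

```bash
python3 - <<'E'
from h import *
p,w=cloud('wrist');cv2.imwrite('pics/w1.png',p[:,:,::-1])
print([(r['location'],r['conf']) for r in landmark_of('slot_floor','wrist')])
print(w[200,320],w[50,320],w[350,320])
E
python3 -m handwheel '[[0.362,0.205,0.0075,0,0,0],[0.362,0.205,0.0075,0,0,0],[0.362,0.205,0.0075,0,0,0],[0.362,0.205,0.0075,0,0,0],[0.362,0.205,0.0075,0,0,0],[0.362,0.205,0.0075,0,0,0],[0.362,0.205,0.0075,0,0,0],[0.362,0.205,0.0075,0,0,0],[0.362,0.205,0.0075,0,0,0],[0.362,0.205,0.0075,0,0,0],[0.362,0.205,0.0075,0,0,0],[0.362,0.205,0.0075,0,0,0]]'
python3 - <<'E'
from h import *
p,w=cloud('wrist');cv2.imwrite('pics/w2.png',p[:,:,::-1])
z=w[...,2]
r=regions_of('blue_tile_center','wrist')
for k in r[:1]:
    q=w[k['pixels']&(z>.118)];print(k['conf'],len(q),rect(q) if len(q)>4 else '',np.nanmax(z[k['pixels']]))
print(toolshift([.5398,.191,.085]))
E
```

```text
[([0.4728, -0.1144, 0.0062], 0.46)]
[ 0.35763102 -0.24339327 -0.00115881] [ 0.34881381 -0.04424158  0.00093142] [ 3.69891093e-01 -5.21248426e-01 -7.03236021e-05]
clock: 2.8
ee_pos: [0.5422, 0.1862, 0.2377]
orientation: [-2.185, -2.255, 0.004]
wrist_force: [0.3, 0.5, -0.3]
gripper_width: 0.0501
0.61 577 (array([541. , 191.2]), array([ 8.5, 60.5]), 'long axis yaw from +y deg', np.float32(1.97)) 0.13223363029317292
(array([ 0.0064, -0.0018,  0.1539]), 'phi', np.float64(91.69726758168365), 'z', array([-1.e-03, -8.e-04, -1.e+00]))
```

View pics/w2.png

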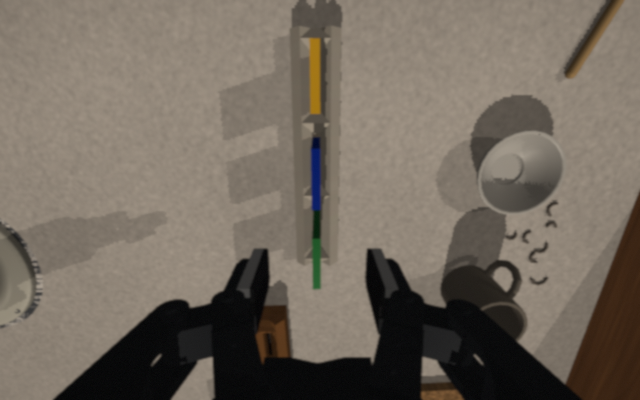

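The wrist view shows the blue tile edge at (316,175), centred between the fingers (columns 260 to 375). I'll lower straight down and grip.

```bash
python3 -m handwheel '[[0.005,-0.0015,0.035,0,0,0],[0.005,-0.0015,0.07,0,0,0],[0.005,-0.0015,0.1,0,0,0],[0.005,-0.0015,0.12,0,0,0],[0.005,-0.0015,0.135,0,0,0],[0.005,-0.0015,0.145,0,0,0],[0.005,-0.0015,0.15,0,0,0],[0.005,-0.0015,0.153,0,0,0],[0.005,-0.0015,0.153,0,0,0]]' 0.05 30
python3 -m handwheel '[[0,0,0,0,0,0],[0,0,0,0,0,0],[0,0,0,0,0,0],[0,0,0,0,0,0],[0,0,0,0,0,0],[0,0,0,0,0,0],[0,0,0,0,0,0],[0,0,0,0,0,0]]' 0 40
```

```text
clock: 3.65
ee_pos: [0.5404, 0.191, 0.0869]
orientation: [2.185, 2.256, 0.001]
wrist_force: [0.0, -1.0, 0.2]
gripper_width: 0.0501
clock: 4.32
ee_pos: [0.5408, 0.1918, 0.0874]
orientation: [2.184, 2.257, 0.002]
wrist_force: [0.1, -0.2, 5.3]
gripper_width: 0.0065
```

```bash
python3 -m handwheel '[[0,0,-0.005,0,0,0],[0,0,-0.015,0,0,0],[0,0,-0.03,0,0,0],[0,0,-0.045,0,0,0],[0,0,-0.06,0,0,0],[0,0,-0.08,0,0,0],[0,0,-0.1,0,0,0],[0,0,-0.12,0,0,0],[0,0,-0.14,0,0,0],[0,0,-0.15,0,0,0],[0,0,-0.15,0,0,0],[0,0,-0.15,0,0,0]]'
python3 - <<'E'
from h import *
p,w=cloud('wrist');cv2.imwrite('pics/w3.png',p[:,:,::-1])
q,w2=cloud('scene');cv2.imwrite('pics/s3.png',q[80:250,100:500][:,:,::-1])
cv2.imwrite('pics/c3.png',np.vstack([p,cv2.resize(q[60:260,100:480],(640,337))])[::,:,::-1][:,:,:][::1][:737]); 
im=cv2.imread('pics/c3.png');cv2.imwrite('pics/c3.png',cv2.resize(im,(520,598)))
s=get_state();print(s['ee_pos'],s['wrist_force'],s['gripper_width'])
for c,ww in(('scene',w2),):
    for t in('blue','green','yellow'):print(t,[(r['location'],r['conf']) for r in landmark_of(t+'_tile_center',c)[:1]])
    k=regions_of('blue_tile_center',c)[0]['pixels'];k=cv2.erode(k.astype(np.uint8),np.ones((3,3)))>0
    pt=ww[k];print(len(pt),np.nanmin(pt,0),np.nanmax(pt,0))
    pt=pt[np.isfinite(pt).all(1)];m=np.median(pt,0);pt=pt[np.abs(pt-m).max(1)<.07]
    u,sv,v=np.linalg.svd(pt-pt.mean(0),full_matrices=False);print('normal',v[2],sv)
E
```

```text
clock: 5.32
ee_pos: [0.5399, 0.1916, 0.2362]
orientation: [2.184, 2.258, 0.0]
wrist_force: [0.8, 0.2, -0.7]
gripper_width: 0.0069
[0.53895183 0.19147417 0.2345294 ] [ 0.03434861 -0.21010672 -1.25454369] 0.006521420943969726
blue [([0.5404, 0.1918, 0.2152], 0.77)]
green [([0.5465, 0.1014, 0.0716], 0.92)]
yellow [([0.5379, 0.2846, 0.0743], 0.92)]
1211 [0.53979513 0.16061567 0.15884777] [0.54811908 0.22276589 0.27802809]
normal [ 0.99952471  0.02978898 -0.0079355 ] [1.13436382 0.62625176 0.04251935]
```

View pics/c3.png

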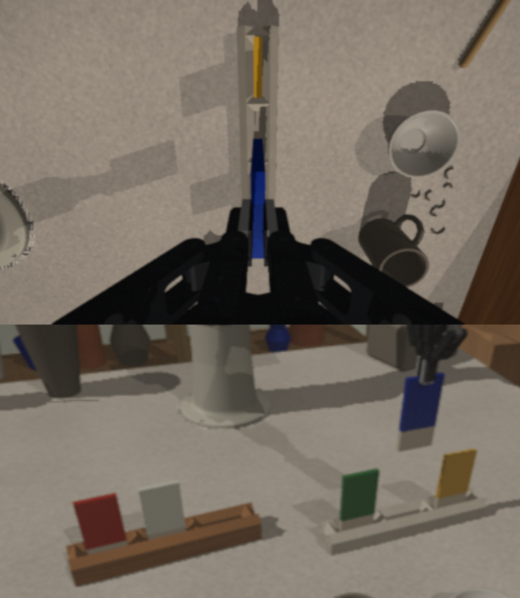

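The tile is held upright, with its centre 17 mm below the TCP. Green and yellow have not moved. Carrying it to above the slot.

```bash
python3 -m handwheel '[[-0.01,-0.003,0,0,0,0],[-0.035,-0.01,0,0,0,-0.005],[-0.07,-0.018,0,0,0,-0.01],[-0.105,-0.027,0,0,0,-0.015],[-0.14,-0.036,0,0,0,-0.02],[-0.175,-0.045,0,0,0,-0.025],[-0.21,-0.054,0,0,0,-0.03],[-0.245,-0.063,0,0,0,-0.035],[-0.272,-0.07,0,0,0,-0.04],[-0.291,-0.075,0,0,0,-0.043],[-0.3025,-0.078,0,0,0,-0.043],[-0.3025,-0.078,0,0,0,-0.043]]'
python3 -m handwheel '[[0,0,0.03,0,0,0],[0,0,0.05,0,0,0],[0,0,0.06,0,0,0],[0,0,0.06,0,0,0],[0,0,0.06,0,0,0]]'
python3 - <<'E'
from h import *
p,w=cloud('wrist');q,w2=cloud('scene')
im=np.vstack([p,cv2.resize(q[160:270,120:340],(640,320))]);cv2.imwrite('pics/c4.png',cv2.resize(im,(533,600))[:,:,::-1])
s=get_state();print(s['ee_pos'],s['gripper_width'],toolshift([.4723,-.1128,.087]))
z=w[...,2];x=w[...,0];y=w[...,1]
m=(z>.038)&(z<.052)&(x>.4)&(x<.54)&(y>-.4)&(y<0.0);print('rail wrist',rect(w[m]),np.nanmax(y[m]))
k=regions_of('blue_tile_center','scene')[0]['pixels'];k=cv2.erode(k.astype(np.uint8),np.ones((3,3)))>0
pt=w2[k];pt=pt[np.isfinite(pt).all(1)];mm=np.median(pt,0);pt=pt[np.abs(pt-mm).max(1)<.07]
print('tile',pt.min(0),pt.max(0),np.linalg.svd(pt-pt.mean(0),full_matrices=False)[2][2])
print(rect(pt[:,[1,2]]), landmark_of('blue_tile_center','scene')[:1])
E
```

```text
clock: 6.62
ee_pos: [0.4712, -0.1154, 0.2363]
orientation: [2.139, 2.301, -0.001]
wrist_force: [-0.5, -0.7, -0.4]
gripper_width: 0.0064
clock: 7.03
ee_pos: [0.4721, -0.1126, 0.1766]
orientation: [-2.134, -2.305, -0.0]
wrist_force: [1.0, -0.3, 0.2]
gripper_width: 0.0064
[ 0.47305085 -0.11337832  0.17800122] 0.006410003886808082 (array([ 0.0008, -0.0009,  0.091 ]), 'phi', np.float64(94.3943287387252), 'z', array([ 0.0024, -0.0011, -1.    ]))
rail wrist (array([ 481.7, -205.6]), array([ 52.8, 300.9]), 'long axis yaw from +y deg', np.float32(4.31)) -0.05393977439048536
tile [ 0.47115334 -0.1422288   0.10313195] [ 0.48245722 -0.08349522  0.22161307] [ 0.9968568   0.07908507 -0.00469777]
(array([-113. ,  162.3]), array([ 58.3, 118.4]), 'long axis yaw from +y deg', np.float32(-0.52)) [{'location': [0.4732, -0.1106, 0.1607], 'conf': 0.95}]
```

View pics/c4.png

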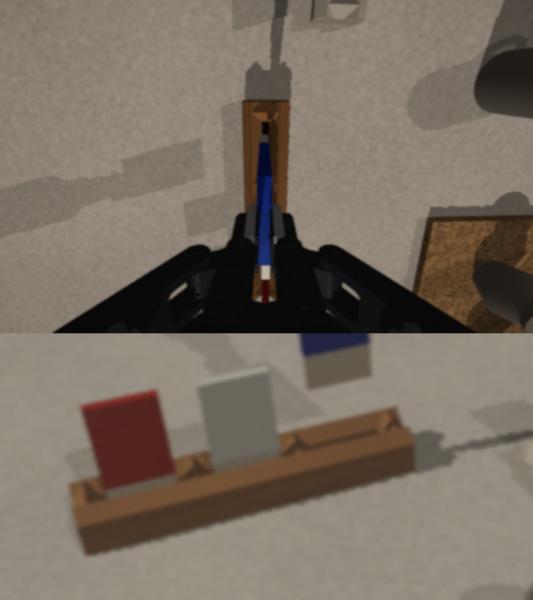

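The wrist view shows the tile in line with the rail, with the slot's end just beyond it at (265,125). Rail estimates agree within about 2.5 mm, so I'll aim between them and lower into the mouth.

```bash
python3 -m handwheel '[[0,0.001,0.015,0,0,0],[0,0.001,0.03,0,0,0],[0,0.001,0.042,0,0,0],[0,0.001,0.05,0,0,0],[0,0.001,0.055,0,0,0],[0,0.001,0.06,0,0,0],[0,0.001,0.065,0,0,0],[0,0.001,0.065,0,0,0]]'
python3 -m handwheel '[[0,0,0.003,0,0,0],[0,0,0.006,0,0,0],[0,0,0.009,0,0,0],[0,0,0.012,0,0,0],[0,0,0.012,0,0,0]]'
python3 - <<'E'
from h import *
q,w2=cloud('scene');p,w=cloud('wrist')
im=np.vstack([p,cv2.resize(q[160:270,120:340],(640,320))]);cv2.imwrite('pics/c5.png',cv2.resize(im,(533,600))[:,:,::-1])
s=get_state();print(s['ee_pos'],s['wrist_force'],s['moment'],s['gripper_width'])
k=regions_of('blue_tile_center','scene')[0]['pixels'];k=cv2.erode(k.astype(np.uint8),np.ones((3,3)))>0
pt=w2[k];pt=pt[np.isfinite(pt).all(1)];mm=np.median(pt,0);pt=pt[np.abs(pt-mm).max(1)<.07]
print('tile',pt.min(0),pt.max(0),np.linalg.svd(pt-pt.mean(0),full_matrices=False)[2][2])
E
```

```text
clock: 7.9
ee_pos: [0.4728, -0.1131, 0.1109]
orientation: [-2.135, -2.304, 0.0]
wrist_force: [-0.6, 0.3, -1.5]
gripper_width: 0.0065
clock: 8.32
ee_pos: [0.4726, -0.113, 0.0987]
orientation: [-2.135, -2.303, 0.0]
wrist_force: [0.3, 0.6, -0.9]
gripper_width: 0.0067
[ 0.47291234 -0.1132017   0.09928863] [ 0.09594544  0.18453903 -0.9777805 ] [-0.04879014 -0.00894631 -0.01317873] 0.006595932100366036
tile [ 0.47205532 -0.14125547  0.03388982] [ 0.48300414 -0.08345019  0.14243324] [ 0.99683831  0.07909639 -0.00755883]
```

View pics/c5.png

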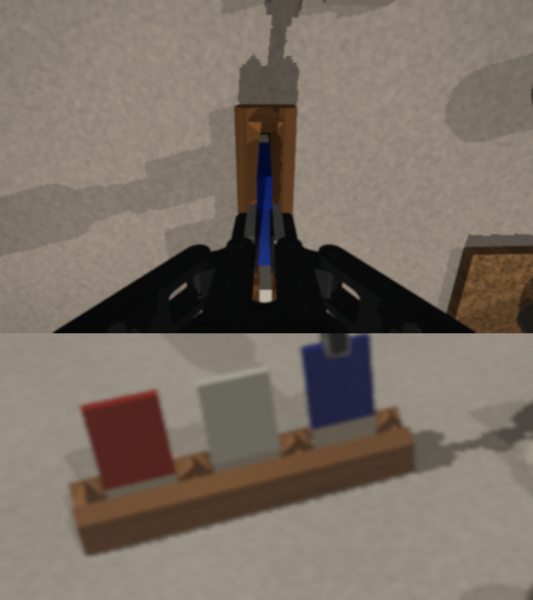

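There is no contact force, and the tile is inside the slot at the right place in both views, about 12 mm above home. I'll lower the rest of the way slowly.

```bash
python3 -m handwheel '[[0,0,0.003,0,0,0],[0,0,0.006,0,0,0],[0,0,0.008,0,0,0],[0,0,0.01,0,0,0],[0,0,0.01,0,0,0]]'
python3 -m handwheel '[[0,0,0.001,0,0,0],[0,0,0.002,0,0,0],[0,0,0.0025,0,0,0],[0,0,0.0025,0,0,0]]'
```

```text
clock: 8.88
ee_pos: [0.4726, -0.113, 0.0888]
orientation: [-2.135, -2.304, 0.0]
wrist_force: [0.8, -0.4, -0.3]
gripper_width: 0.0067
clock: 9.22
ee_pos: [0.4734, -0.1134, 0.0874]
orientation: [2.135, 2.304, 0.001]
wrist_force: [-0.3, 0.3, 1.7]
gripper_width: 0.0065
```

```bash
python3 -m handwheel '[[0,0,0.0008,0,0,0],[0,0,0.0015,0,0,0],[0,0,0.0015,0,0,0]]'
python3 -c "
from h import *
q,w2=cloud('scene')
k=regions_of('blue_tile_center','scene')[0]['pixels'];k=cv2.erode(k.astype(np.uint8),np.ones((3,3)))>0
pt=w2[k];pt=pt[np.isfinite(pt).all(1)];print(pt.min(0),np.percentile(pt,99,axis=0),landmark_of('blue_tile_center','scene')[:1])"
```

```text
clock: 9.47
ee_pos: [0.4745, -0.1136, 0.0873]
orientation: [2.134, 2.302, 0.002]
wrist_force: [-0.8, 1.5, 9.6]
gripper_width: 0.0064
[ 0.47406422 -0.14234141  0.03770948] [ 0.48380116 -0.08516013  0.12660227] [{'location': [0.4751, -0.1115, 0.0692], 'conf': 0.79}]
```

The upward force rose to 9.6 N and the centre is at z ≈ 0.069, so the tile is on the floor. I'll release it and back off straight up.

```bash
python3 -m handwheel '[[0,0,-0.0015,0,0,0],[0,0,-0.0015,0,0,0],[0,0,-0.0015,0,0,0],[0,0,-0.0015,0,0,0],[0,0,-0.0015,0,0,0],[0,0,-0.0015,0,0,0]]' 0.04
python3 -m handwheel '[[0,0,-0.01,0,0,0],[0,0,-0.03,0,0,0],[0,0,-0.06,0,0,0],[0,0,-0.09,0,0,0],[0,0,-0.12,0,0,0],[0,0,-0.15,0,0,0],[0,0,-0.15,0,0,0],[0,0,-0.15,0,0,0]]'
python3 - <<'E'
from h import *
q,w2=cloud('scene');p,w=cloud('wrist')
im=np.vstack([p,cv2.resize(q[130:270,120:480],(640,249))]);cv2.imwrite('pics/c6.png',cv2.resize(im,(591,600))[:,:,::-1])
s=get_state();print(s['ee_pos'],s['wrist_force'],s['gripper_width'])
for t in('blue','green','yellow'):print(t,[(r['location'],r['conf']) for r in landmark_of(t+'_tile_center','scene')[:1]])
k=regions_of('blue_tile_center','scene')[0]['pixels'];k=cv2.erode(k.astype(np.uint8),np.ones((3,3)))>0
pt=w2[k];pt=pt[np.isfinite(pt).all(1)];mm=np.median(pt,0);pt=pt[np.abs(pt-mm).max(1)<.07]
print(pt.min(0),np.percentile(pt,99,axis=0),np.linalg.svd(pt-pt.mean(0),full_matrices=False)[2][2])
k=regions_of('blue_tile_center','wrist')
if k: a=w[k[0]['pixels']&(w[...,2]>.118)];print('top edge',rect(a),np.nanmax(a[:,2]))
E
```

```text
clock: 10.12
ee_pos: [0.4728, -0.1132, 0.0866]
orientation: [-2.135, -2.304, 0.0]
wrist_force: [-0.5, 0.5, 0.6]
gripper_width: 0.0399
clock: 10.78
ee_pos: [0.4743, -0.1139, 0.2398]
orientation: [2.132, 2.3, 0.002]
wrist_force: [0.5, -0.7, -0.9]
gripper_width: 0.0399
[ 0.47251821 -0.11296584  0.23631614] [ 0.38629208 -0.40081247 -1.81111169] 0.03973892525888589
blue [([0.4759, -0.1134, 0.0704], 0.74)]
green [([0.5449, 0.1005, 0.0701], 0.93)]
yellow [([0.5362, 0.2861, 0.0698], 0.61)]
[ 0.46469629 -0.14322715  0.03436628] [ 0.48302507 -0.0845427   0.1303214 ] [0.99747673 0.07090095 0.00363808]
top edge (array([ 475.4, -114.3]), array([ 8.7, 61.1]), 'long axis yaw from +y deg', np.float32(4.6)) 0.13235802893209847
```

View pics/c6.png

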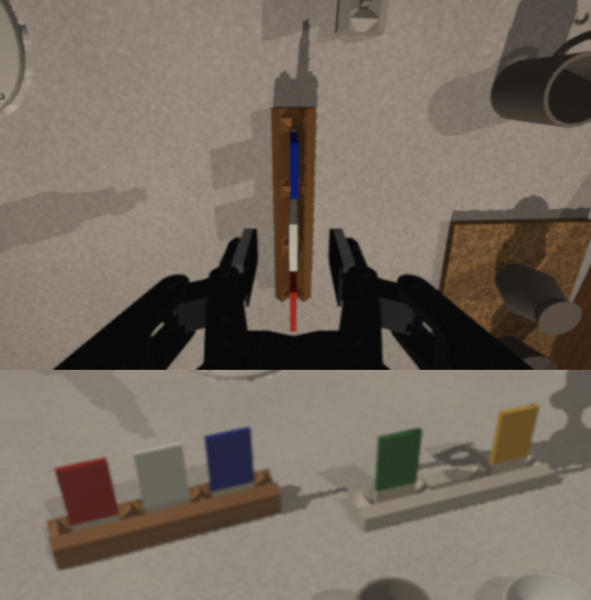

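The blue tile stands upright in the slot, at (294,165) in the wrist view and (230,460) in the scene view, level with the white tile. The gripper is clear of it, so I'm handing in.

```bash
python3 -c "
from plant import *
print(job_done())"
```

```text
the job is handed in; nothing more can be done
None
```

The blue tile is in the rail's empty slot, standing upright and fully home. I released it with the gripper well clear and handed the job in at about 11 s; no verdict is reported.

I gripped it across its thickness, carried it over the slot and lowered it slowly until it touched the floor (9.6 N upward), then opened the fingers and backed straight up.

**Last checks:**
- **Position:** The tile's centre was at about (0.475, -0.114, 0.070), with the slot's middle estimated at (0.472 to 0.475, -0.113 to -0.114). Its top was at about 0.130–0.132 m, so the centre is about 60 mm above the slot floor.
- **Angle:** It stood within 1° of upright and of the slot's direction (yaw 4.6° against 4.3° for the rail).
- **Other tiles:** Green and yellow read within about 2 mm of where they started.

The top and wrist cameras disagreed by about 2.5 mm on where the rail is, which is close to their stated accuracy. I aimed between the two, and the tile went in without noticeable contact. No check failed.

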